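Snap a coupler onto a tilted nipple and hold its valve open

ROBOT

A 7-joint arm with a two-finger parallel gripper is mounted at the origin on a cart in front of the work surface, level with it; the furniture and walls round the work are solid. World frame = base frame: x ahead of the robot, y to its left, z up, the work surface at z = 0. Lengths are in m, angles in rad, forces in N, time in s.
With the tool pointing down it reaches from about 0.35 to 0.9 m from the base axis. Payload 8.1 kg.
Tool frame: the origin (TCP) lies at the very end of the fingers, on their centre line; the grasp point (between the pads) lies 19 mm behind it (grasp_offset is the distance from the TCP to the grasp point, in m); z points along the fingers, y is the line along which they close (so a half turn about z gives the same grasp; the last joint's range is limited). The gripper opens to 92 mm and grips with 3 to 60 N. Pads are 19 mm wide; open, the fingers measure 130 mm over their backs; the gripper's body (75 mm by 190 mm) begins 47 mm behind the grasp point.
Start: joints at [1.057, 0.434, 0.025, 1.573, -0.012, 1.134, -0.075], TCP at [0.25, -0.573, 0.227] pointing down, gripper open.
Joint ranges: [-2.62, 2.62], [-0.44, 2.09], [-1.27, 1.32], [0.08, 2.57], [-1.32, 4.46], [0.12, 2], [-2.74, 2.74]. Speed limits (rad/s): [2.22, 2.22, 3.01, 3.01, 3.14, 3.14, 3.14].

INTERFACE

Orientations are given as a rotation vector (axis times angle).
In Python, from cell import observe, get_image, camera_params, sign_off, silhouettes, grasp_offset gives the robot as it stands. The module is installed in compiled form; this text tells all that it offers.
- The arm moves only by the tool jog_arm, never from a script. Its argument "motion" is a list that holds one entry, the list of rows, each a list of 7 numbers: the shift along the tool's x, y, z in m, then the turn, a rotation vector about the tool's x, y, z in rad, then the closure, from -1 (fully open) to 1 (shut), so that 0 is half open. In form: [[[dx, dy, dz, wx, wy, wz, hand], ...]]. A call has 1 to 10 rows; each row is the pose to reach, as a shift and turn from the pose commanded when the call began, along the tool's axes at that moment; what a row does not reach only later rows make up. A row lasts 1/12 s, in which the tool goes at most 41.7 mm and 7.16 degrees, less where a joint would pass 70% of its speed; a pose out of reach is approached as far as the arm can. A call with a gripper value outside its range is refused whole. The fingers move at their own pace and stop on an object; "force" is the grip in N (left out, the last holds). Time passes only in rows, so rows that repeat a pose let the fingers close. It gives the time, the measured TCP pose, the force, the opening and the grip force at its end, in the units of the state.
- observe(): the state, without advancing time (a new reading comes with each control period).
- get_image(name): name is "scene" or "top" or "wrist"; returns the picture (400x640x3 uint8, red, green, blue); there is no depth.
- camera_params(name): a dict with "vertical_fov" (degrees; the focal length in pixels is half the picture's height over the tangent of half this angle, whatever the lens; pixels are square), "cx", "cy" (the principal point, pixels), "T" (4x4, takes a point from camera to world coordinates). Camera axes: x right, y down, z forward; pixel columns grow to the right and rows downward; lengths in m; the calibration is good to about 2 mm. A picture is of the moment at which its call begins: read the wrist's pose just before it. camera_params takes no time and is no camera call; for the wrist camera it gives the pose at the moment of the call.
- sign_off(): hands the job in; it is judged then, once.
Trained networks look in the newest picture that a camera, given by its name, has taken for a name from the list of things; names that differ only in an ending like _2 or _b are one class to them, and where a whole thing is asked for, a point or a joint stands for the part that bears it (a point fixed in the world has none). Each returns a list of dicts, best first, with "p" (0 to 1); they miss things now and then, are a little off and sometimes report something else, mostly with a low value. They report only what shows in the picture. A call takes as long as a camera call. They do not tell look-alikes from the thing itself.
- silhouettes(query, camera): "mask" (400x640 bool, what is visible of it) and "pixel" ([column, row] in pixels, amid what is visible of it).
The state is a dict: "clock": time; "joints": joint angles; "dq": joint speeds; "joint_efforts": joint torques, N m; "position": TCP position; "ee_rot": TCP orientation; "force": force on the tool from outside, world axes, zero at the start; "ft_torque": the same for the moment, N m; "width": opening from 0.0 (shut) to 1.0 (fully open); "gripper_force": force on a finger pad.
Only numpy, scipy, OpenCV 4.12 (cv2) and the standard library are available. Lean on these libraries where they do the work, as an engineer would, in place of code of your own. Each camera call takes 0.05 s, during which the arm holds its last target. There are 200 camera calls.

TASK

Take the grease coupler (the tallest of the three steel fittings) out of its compartment in the grey tray and press it squarely down onto the tilted nipple of the bearing block until it snaps past the two spring catches. Keep pushing it fully down onto its seat against the nipple's spring, so that the valve is held open, and finish like that, still holding it pressed there. Leave the other two fittings, the tape roll, the timer and the small paper box where they are.

Things in the scene. Friction and masses are not known exactly. Their poses are not given: they have to be found in the camera images.
- coupler: The grease coupler: plain round steel body 76 mm tall, 26 mm in diameter, with a lip at its lower end 32 mm in diameter and 4 mm high. Origin: centre of its mouth (underside of the lip); z runs up its axis to the closed top at 76 mm. Bore 17 mm in diameter, 42 mm deep. About 0.12 kg. Starts upright, mouth down, in any of the three compartments. Grip the upper half, 40 to 76 mm above the mouth.
- tray: Grey plastic tray 90 x 231 mm, walls 30 mm high and 4 mm thick, three compartments in a row along its y, each 82 x 72 mm inside and 76 mm apart, floor 4 mm thick. Origin: centre of the underside. Fixed; stands with its long side across the robot's front, turned a little.
- plug: Another fitting in the tray, to be left there: a steel mushroom-shaped plug 34 mm tall, head 34 mm in diameter. Origin: centre of its underside.
- adapter: Another fitting in the tray, to be left there: a hexagonal steel nut foot 30 mm across, 14 mm high, with a spigot 14 mm in diameter on top, 44 mm tall in all. Origin: centre of its underside.
- bearing: The bearing block, fixed: a steel base plate 130 x 130 x 10 mm with a grey bearing housing and a shaft stub (up to 72 mm high) on the +x side and the nipple on the -x side. Origin: centre of the plate's underside. Turned up to 0.6 rad about the vertical.
- nipple: The nipple on the bearing block, fixed. z = its axis, pointing out of the block, tilted 0.42 rad from vertical toward the block's -x (roughly to the robot). Origin: on the axis at the flat steel seat, 40 mm across, where the mouth of the coupler rests when fully down (origins and z axes then coincide). A post 14 mm in diameter stands to z = 36 mm, its last 12 mm tapering to 4 mm.
- valve (a joint): Valve collar: brass ring, 24 mm outer diameter, round the post's foot, standing 8 mm above the seat. 0 = up (closed), grows as the coupler's mouth presses it into the seat; 0.008 m = flush (fully open). Spring 2 N at the start, about 8 N flush. Let go, the snapped-on coupler is pushed back to about 0.0025, so keep pushing.
- catch_l (a joint): Round-nosed spring catch on the nipple's +y side, centred 13 mm above the seat, housing out to 42 mm from the axis and up to 22 mm. 0 = in; about 0.002 m = pushed out by the passing lip, which meets it about 18 mm above the seat; it snaps in above the lip when the mouth is about 5 mm above the seat. Passing both takes about 7 to 15 N along the axis.
- catch_r (a joint): The same catch on the nipple's -y side. 0 = in, about 0.002 m = pushed out.
- tape_roll: Bystander: a roll of tape 96 mm across, 25 mm high, lying behind the work.
- timer: Bystander: a small white timer 61 x 68 x 29 mm.
- ph_box: Bystander: a small white paper box 44 x 62 x 16 mm near the front edge of the table, between tray and block.
Mind the look-alikes: they are no part of the job. Leave any purple or yellow look-alike of the coupler alone.

How it is judged:
By the outcome, as a careful person would: the job done as asked, in the order asked, and still so for the second after the job is handed in, while the arm keeps its last pose, push and grip.
It also fails if it takes over 35 s, if anything falls off the work surface, if the arm or the gripper's body presses on something with over 40 N, if the wrist force passes 120 N, or if a joint passes its speed limit or range.

## Working session

There is one attempt and no reset: what is moved stays moved. The work goes in short steps, Python scripts to look and compute and a tool call to move; the robot and the scene stay as the last step left them, time stands still between calls to the robot, and variables do not carry over. Pictures are saved under pics/ and viewed, at most 10 in all, crops included, and the job is handed in when it is done.

Besides the shell and the picture viewer there is one more tool, called after ">>>" as name([rows], argument=value, ...), one row to a line, values as JSON. jog_arm: Moves the arm, as the interface text tells. Its arguments: {"type":"object","properties":{"motion":{"type":"array"},"force":{"type":"number"}},"required":["motion"]}

```bash
mkdir -p pics
python3 - <<'E'
from cell import *
import cv2,numpy as np
print(observe(),grasp_offset)
for n in("scene","top"):
    im=get_image(n); cv2.imwrite(f"pics/{n}.png",im[:,:,::-1]); p=camera_params(n); print(n,p)
    for q in("coupler","tray","plug","adapter","bearing","nipple","tape_roll","timer","ph_box"):
        print(q,[(round(float(s["p"]),2),[int(v) for v in s["pixel"]],int(s["mask"].sum())) for s in silhouettes(q,n)][:4])
E
```

```text
{'clock': 0.0, 'joints': array([ 1.0573687 ,  0.43520573,  0.02500659,  1.57413272, -0.01162941,
        1.13396469, -0.07508006]), 'dq': array([ 5.10293555e-04, -9.40428485e-04, -3.71724951e-04, -4.72080955e-04,
       -4.92988706e-04,  3.63936466e-05,  2.68190870e-04]), 'joint_efforts': array([-2.09782270e-04, -6.67854452e+01,  9.84803326e-01, -3.14469266e+01,
       -6.05525309e-02,  4.28030721e-02,  1.89388270e-04]), 'position': array([ 0.2493356 , -0.57254553,  0.22594228]), 'ee_rot': array([-3.07410680e+00, -6.40348560e-01,  6.98444923e-04]), 'force': array([ 0.19362622, -0.10998416,  0.50303623]), 'ft_torque': array([-0.01784775,  0.02310933,  0.02618744]), 'gripper_force': 0.0, 'width': 0.9985845845926817} 0.0188
scene {'vertical_fov': 49.58775251216402, 'cx': 321.7495831970132, 'cy': 196.34775417858887, 'T': array([[-0.66632997, -0.50532984,  0.54831207, -0.0532746 ],
       [-0.74562586,  0.45827165, -0.48376561,  0.49498314],
       [-0.00681468, -0.73118318, -0.68214713,  0.84618853],
       [ 0.        ,  0.        ,  0.        ,  1.        ]])}
coupler [(0.78, [346, 185
[... 389 characters left out ...]
, 'cx': 323.2452836009053, 'cy': 192.22613836291535, 'T': array([[-0.01808374, -0.9955342 ,  0.09265334,  0.42382149],
       [-0.99981893,  0.01745669, -0.00757376, -0.04143093],
       [ 0.00592252, -0.09277353, -0.99566962,  1.34638445],
       [ 0.        ,  0.        ,  0.        ,  1.        ]])}
coupler [(0.68, [316, 210], 98), (0.6, [363, 176], 111), (0.47, [350, 210], 66)]
tray [(0.71, [371, 217], 2065)]
plug [(0.65, [338, 141], 432), (0.45, [375, 218], 101)]
adapter [(0.38, [397, 227], 71)]
bearing [(0.63, [268, 181], 1859)]
nipple [(0.65, [269, 188], 295)]
tape_roll [(0.66, [339, 140], 417)]
timer [(0.86, [219, 141], 458)]
ph_box [(0.55, [305, 249], 305), (0.46, [269, 181], 1847)]
```

Run:
```python
import cv2
for n,(a,b,c,d) in dict(scene=(180,440,150,300),top=(200,420,120,270)).items():
    im=cv2.imread(f"pics/{n}.png")[c:d,a:b]; s=800/(b-a); cv2.imwrite(f"pics/{n}_c.png",cv2.resize(im,None,fx=s,fy=s,interpolation=cv2.INTER_CUBIC))
```

```text
(no output)
```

View pics/scene_c.png

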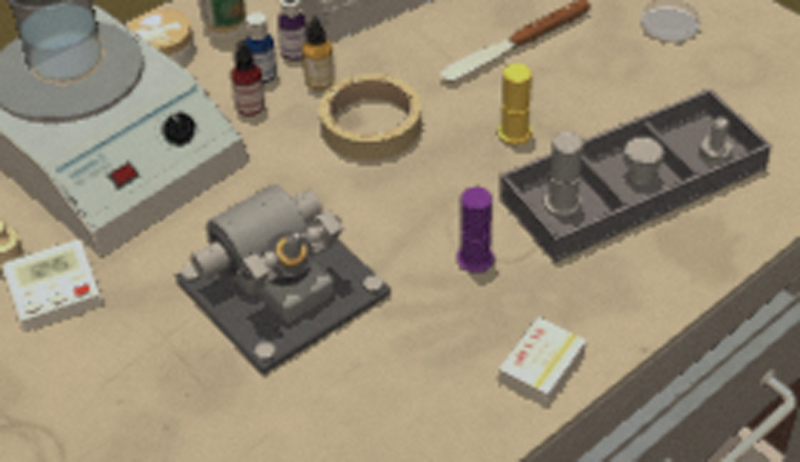

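View pics/top_c.png

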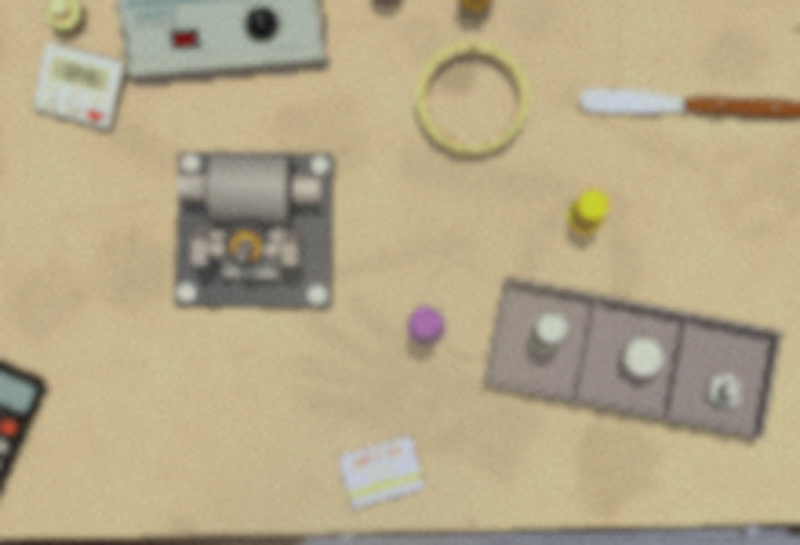

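```bash
cat > h.py <<'E'
import numpy as np,cv2
from scipy.spatial.transform import Rotation as R
from cell import *
def f(p): return 200/np.tan(np.radians(p["vertical_fov"]/2))
def ray(p,uv):
    d=np.array([(uv[0]-p["cx"])/f(p),(uv[1]-p["cy"])/f(p),1]); return p["T"][:3,3],p["T"][:3,:3]@d
def onz(p,uv,z):
    o,d=ray(p,uv); return o+d*(z-o[2])/d[2]
def tri(obs):
    A=np.zeros((3,3));b=np.zeros(3);L=[]
    for p,uv in obs:
        o,d=ray(p,uv); d=d/np.linalg.norm(d); M=np.eye(3)-np.outer(d,d); A+=M;b+=M@o;L.append((o,d))
    x=np.linalg.solve(A,b); return x,[np.linalg.norm((np.eye(3)-np.outer(d,d))@(x-o)) for o,d in L]
def proj(p,x):
    c=np.linalg.inv(p["T"])@np.append(x,1); return np.array([p["cx"]+f(p)*c[0]/c[2],p["cy"]+f(p)*c[1]/c[2]])
def pose(s=None):
    s=s or observe(); return np.array(s["position"]),R.from_rotvec(s["ee_rot"])
def delta(pos,rot):
    "shift and turn in tool axes from measured pose to target"
    p,r=pose(); return np.round(r.inv().apply(pos-p),4),np.round((r.inv()*rot).as_rotvec(),4)
E
python3 - <<'E'
from h import *
np.set_printoptions(precision=4,suppress=True)
s,t,w=[camera_params(n) for n in("scene","top","wrist")]
S=lambda a,b:(180+a*.325,150+b*.325)
T=lambda a,b:(200+a*.275,120+b*.275)
print("coupler top",tri([(s,S(567,142)),(t,T(551,328))]), onz(t,T(551,328),.08))
print("ring",tri([(s,S(291,249)),(t,T(245,246))]))
print("plate corners",[onz(t,T(*c),.01) for c in((180,153),(332,153),(330,306),(177,306))])
print("tray corners",[onz(t,T(*c),.03) for c in((508,281),(777,331),(757,438),(488,385))])
print("purple,yellow",onz(t,T(427,326),.08),onz(t,T(592,206),.08))
p,r=pose(); print("tool",p,r.as_matrix()); T4=np.eye(4);T4[:3,:3]=r.as_matrix();T4[:3,3]=p
print("cam in tool",np.linalg.inv(T4)@w["T"],w["vertical_fov"],w["cx"],w["cy"])
E
```

```text
coupler top (array([ 0.4889, -0.1306,  0.0801]), [np.float64(0.000149655244426404), np.float64(0.0001496552444262588)]) [ 0.4888 -0.1307  0.08  ]
ring (array([0.5587, 0.1097, 0.0668]), [np.float64(0.00042854897781364435), np.float64(0.0004285489778137051)])
plate corners [array([0.644 , 0.1705, 0.01  ]), array([0.6418, 0.0437, 0.01  ]), array([0.5139, 0.0468, 0.01  ]), array([0.5161, 0.1733, 0.01  ])]
tray corners [array([ 0.5304, -0.1   ,  0.03  ]), array([ 0.4857, -0.3185,  0.03  ]), array([ 0.3993, -0.2991,  0.03  ]), array([ 0.446, -0.082,  0.03 ])]
purple,yellow [ 0.4921 -0.0336  0.08  ] [ 0.5846 -0.1654  0.08  ]
tool [ 0.2496 -0.573   0.2267] [[ 0.9168  0.3993 -0.    ]
 [ 0.3993 -0.9168 -0.    ]
 [-0.      0.     -1.    ]]
cam in tool [[ 0.     -0.9647 -0.2634  0.0705]
 [ 1.      0.0001 -0.0002  0.0004]
 [ 0.0002 -0.2634  0.9647 -0.1565]
 [ 0.      0.      0.      1.    ]] 59.852318660311326 321.39821081388004 207.34072911554898
```

```bash
cat >> h.py <<'E'
def Rn(yaw,tilt=0.42):
    "tool rotation: pointing down, yawed, tilted towards the nipple axis"
    return R.from_euler("z",yaw)*R.from_matrix(np.diag([1.,-1,-1]))*R.from_euler("y",tilt)
np.set_printoptions(precision=4,suppress=True)
E
python3 - <<'E'
from h import *
r=Rn(-.02); print(r.as_matrix()); print(delta(np.array([.497,.111,.2055]),r))
E
```

```text
[[ 0.9129 -0.02    0.4077]
 [-0.0183 -0.9998 -0.0082]
 [ 0.4078  0.     -0.9131]]
(array([ 0.5   , -0.5283,  0.0212]), array([-0.0904,  0.4135,  0.4244]))
```

>>> jog_arm([
  [[0.5, -0.528, 0.02, -0.09, 0.4135, 0.4245, -1], [0.5, -0.528, 0.02, -0.09, 0.4135, 0.4245, -1], [0.5, -0.528, 0.02, -0.09, 0.4135, 0.4245, -1], [0.5, -0.528, 0.02, -0.09, 0.4135, 0.4245, -1], [0.5, -0.528, 0.02, -0.09, 0.4135, 0.4245, -1], [0.5, -0.528, 0.02, -0.09, 0.4135, 0.4245, -1], [0.5, -0.528, 0.02, -0.09, 0.4135, 0.4245, -1], [0.5, -0.528, 0.02, -0.09, 0.4135, 0.4245, -1], [0.5, -0.528, 0.02, -0.09, 0.4135, 0.4245, -1], [0.5, -0.528, 0.02, -0.09, 0.4135, 0.4245, -1]],
])

```text
clock: 1.83
position: [0.3916, -0.1797, 0.2157]
ee_rot: [3.067, -0.031, 0.656]
force: [1.9, -0.2, 0.4]
width: 1.004
gripper_force: 0.0
```

Run:
```python
from h import *
print(observe()["clock"],pose()[0],observe()["force"],observe()["joints"]);print(delta(np.array([.497,.111,.2055]),Rn(-.02)))
```

```text
1.8333 [ 0.3916 -0.1797  0.2157] [ 1.9367 -0.2332  0.3608] [ 0.8223 -0.0385 -0.3489  2.3076 -0.3938  0.5197 -0.8114]
(array([ 0.0866, -0.2928,  0.0498]), array([ 0.0007, -0.0012, -0.0003]))
```

>>> jog_arm([
  [[0.0866, -0.293, 0.05, 0, 0, 0, -1], [0.0866, -0.293, 0.05, 0, 0, 0, -1], [0.0866, -0.293, 0.05, 0, 0, 0, -1], [0.0866, -0.293, 0.05, 0, 0, 0, -1], [0.0866, -0.293, 0.05, 0, 0, 0, -1], [0.0866, -0.293, 0.05, 0, 0, 0, -1], [0.0866, -0.293, 0.05, 0, 0, 0, -1], [0.0866, -0.293, 0.05, 0, 0, 0, -1], [0.0866, -0.293, 0.05, 0, 0, 0, -1], [0.0866, -0.293, 0.05, 0, 0, 0, -1]],
])

```text
clock: 2.67
position: [0.498, 0.1126, 0.2058]
ee_rot: [3.069, -0.03, 0.658]
force: [-0.2, 0.2, 0.3]
width: 1.003
gripper_force: 0.0
```

Run:
```python
from h import *
import pickle
w=camera_params("wrist"); im=get_image("wrist"); cv2.imwrite("pics/w1.png",im[:,:,::-1]); pickle.dump(w,open("w1.pkl","wb"))
print(observe()["clock"],pose()[0],observe()["joints"])
N0=np.array([.562,.1096,.0595]);a=Rn(-.02).as_matrix()[:,2]*-1
for h in(0,.008,.036): print(h,proj(w,N0+h*a))
print([(q,s["pixel"],s["p"],s["mask"].sum()) for q in("nipple","bearing") for s in silhouettes(q,"wrist")[:2]])
```

```text
2.7167 [0.4992 0.1171 0.2065] [ 0.2738  0.1567 -0.8081  2.172   0.616   0.5663 -2.5705]
0 [323.0877 192.0878]
0.008 [323.1109 194.009 ]
0.036 [323.2023 201.5411]
[('nipple', [322.2, 191.0], 0.86, np.int64(2754)), ('bearing', [324.8, 184.9], 0.91, np.int64(14530))]
```

View pics/w1.png

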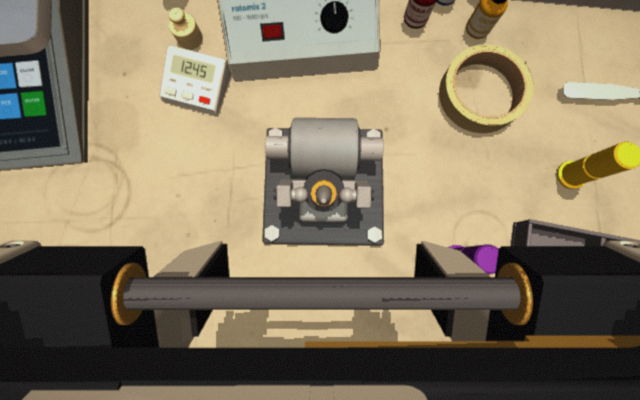

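Run:
```python
from h import *
import pickle
w=pickle.load(open("w1.pkl","rb")); s,t=camera_params("scene"),camera_params("top")
obs=[]
for n,p,c in(("w1",w,(323,192)),("scene",s,(274,231)),("top",t,(267,187))):
    im=cv2.imread(f"pics/{n}.png"); hsv=cv2.cvtColor(im,cv2.COLOR_BGR2HSV)
    r=28 if n=="w1" else 9
    m=np.zeros(im.shape[:2],bool); x0,y0=c; m[y0-r:y0+r,x0-r:x0+r]=True
    m&=(hsv[...,1]>130)&(hsv[...,2]>70)&(hsv[...,0]<28)
    pts=np.argwhere(m)[:,::-1].astype(np.float32); hull=cv2.convexHull(pts)
    e=cv2.fitEllipse(hull); print(n,len(pts),pts.mean(0),e); obs.append((p,e[0]))
X,res=tri(obs); print("ring",X,res, tri(obs[1:])[0])
im=cv2.imread("pics/w1.png")[110:255,255:395]; cv2.imwrite("pics/w1c.png",cv2.resize(im,None,fx=4,fy=4,interpolation=cv2.INTER_CUBIC))
# plate corners lower two on z=.01
for c in((265,243),(384,242)): print(onz(w,c,.01))
```

```text
w1 302 [323.4603 190.5497] ((323.2299499511719, 192.447509765625), (25.97342300415039, 26.373506546020508), 21.836057662963867)
scene 23 [273.9565 232.7391] ((274.07183837890625, 231.13134765625), (8.271258354187012, 8.916975021362305), 167.7063751220703)
top 19 [267.5263 185.7368] ((267.4265441894531, 187.0710906982422), (6.580688953399658, 7.86725378036499), 150.48187255859375)
ring [0.5607 0.1098 0.0644] [np.float64(0.000252886588030791), np.float64(0.0002447531414693696), np.float64(0.0004667343324742497)] [0.5607 0.1099 0.0645]
[0.5185 0.1715 0.01  ]
[0.5172 0.0462 0.01  ]
```

View pics/w1c.png

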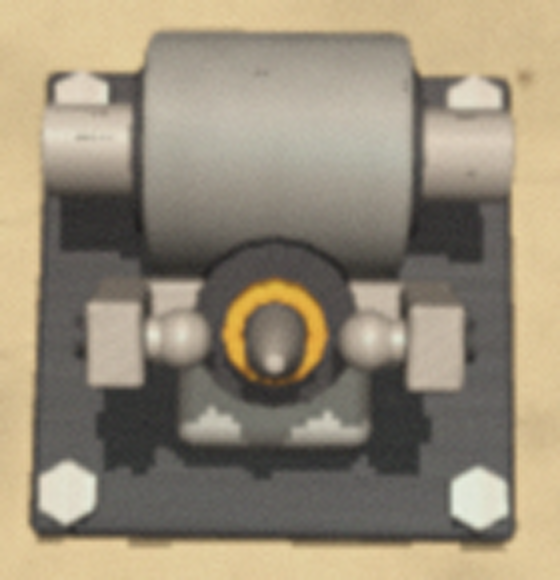

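Run:
```python
from h import *
import pickle
from scipy.optimize import least_squares
w=pickle.load(open("w1.pkl","rb")); s,t=camera_params("scene"),camera_params("top")
Rm=Rn(-.018).as_matrix(); a=-Rm[:,2]
th=np.linspace(0,2*np.pi,40,endpoint=False)
C=12e-3*(np.outer(np.cos(th),Rm[:,0])+np.outer(np.sin(th),Rm[:,1]))
cyl=np.vstack([C,C+.008*a])
def e(p,N):
    q=np.array([proj(p,N+c) for c in cyl],np.float32); return (q.min(0)+q.max(0))/2
obs=[];im={}
for n,p,c in(("w1",w,(323,192)),("scene",s,(274,231)),("top",t,(267,187))):
    I=cv2.imread(f"pics/{n}.png"); hsv=cv2.cvtColor(I,cv2.COLOR_BGR2HSV)
    r=28 if n=="w1" else 9
    m=np.zeros(I.shape[:2],bool); x0,y0=c; m[y0-r:y0+r,x0-r:x0+r]=True
    m&=(hsv[...,1]>130)&(hsv[...,2]>70)&(hsv[...,0]<28)
    q=np.argwhere(m)[:,::-1]; obs.append((p,(q.min(0)+q.max(0))/2)); print(n,q.min(0),q.max(0))
g=lambda N:np.concatenate([(e(p,N)-o)*k for (p,o),k in zip(obs,(1,1.5,2))])
f_=least_squares(g,[.562,.1096,.0595]); N=f_.x; print("N",N,f_.fun)
print("tip in w1",proj(w,N+.036*a),"seat",proj(w,N),"top view tip",proj(t,N+.036*a))
for yaw in(1.55,): 
    r=Rn(yaw,0); print(delta(np.array([.489,-.1306,.17]),r))
```

```text
w1 [311 179] [336 205]
scene [270 228] [278 235]
top [264 184] [270 190]
N [0.562  0.1096 0.0595] [-0.3811  1.0679  0.2199  0.036   1.3101  0.6192]
tip in w1 [323.2375 201.5411] seat [323.0877 192.0878] top view tip [266.3916 190.8237]
(array([-0.0179,  0.2428,  0.0301]), array([ 0.3272, -0.3312, -1.5409]))
```

>>> jog_arm([
  [[-0.018, 0.243, 0.03, 0.327, -0.331, -1.541, -1], [-0.018, 0.243, 0.03, 0.327, -0.331, -1.541, -1], [-0.018, 0.243, 0.03, 0.327, -0.331, -1.541, -1], [-0.018, 0.243, 0.03, 0.327, -0.331, -1.541, -1], [-0.018, 0.243, 0.03, 0.327, -0.331, -1.541, -1], [-0.018, 0.243, 0.03, 0.327, -0.331, -1.541, -1], [-0.018, 0.243, 0.03, 0.327, -0.331, -1.541, -1], [-0.018, 0.243, 0.03, 0.327, -0.331, -1.541, -1], [-0.018, 0.243, 0.03, 0.327, -0.331, -1.541, -1], [-0.018, 0.243, 0.03, 0.327, -0.331, -1.541, -1]],
])

```text
clock: 3.65
position: [0.485, -0.142, 0.1685]
ee_rot: [2.834, 1.305, 0.291]
force: [0.2, -0.2, 0.3]
width: 1.003
gripper_force: 0.0
```

Run:
```python
from h import *
print(observe()["clock"],pose()[0],observe()["force"],observe()["joints"]);print(delta(np.array([.489,-.1306,.17]),Rn(1.55,0)))
```

```text
3.65 [ 0.485  -0.142   0.1685] [ 0.1556 -0.2242  0.2634] [ 1.0626  0.4136 -1.0215  1.9997  0.3756  0.7809 -0.848 ]
(array([ 0.0114, -0.0044,  0.    ]), array([ 0.1388, -0.1298, -0.685 ]))
```

>>> jog_arm([
  [[0.0115, -0.0045, 0, 0.139, -0.13, -0.685, -1], [0.0115, -0.0045, 0, 0.139, -0.13, -0.685, -1], [0.0115, -0.0045, 0, 0.139, -0.13, -0.685, -1], [0.0115, -0.0045, 0, 0.139, -0.13, -0.685, -1], [0.0115, -0.0045, 0, 0.139, -0.13, -0.685, -1], [0.0115, -0.0045, 0, 0.139, -0.13, -0.685, -1], [0.0115, -0.0045, 0, 0.139, -0.13, -0.685, -1], [0.0115, -0.0045, 0, 0.139, -0.13, -0.685, -1]],
])

```text
clock: 4.32
position: [0.4908, -0.1222, 0.1715]
ee_rot: [2.241, 2.2, 0.007]
force: [0.2, -0.1, 0.5]
width: 1.002
gripper_force: 0.0
```

Run:
```python
from h import *
import pickle
w=camera_params("wrist"); p0,r0=pose(); im=get_image("wrist"); cv2.imwrite("pics/w2.png",im[:,:,::-1]); pickle.dump(w,open("w2.pkl","wb"))
print(observe()["clock"],p0,r0.as_rotvec(),observe()["joints"])
print("pred top",proj(w,[.489,-.1306,.08]))
for s in silhouettes("coupler","wrist")[:3]:
    q=np.argwhere(s["mask"])[:,::-1]; print(s["p"],s["pixel"],q.min(0),q.max(0))
```

```text
4.3667 [ 0.4908 -0.1222  0.1715] [2.2415 2.2002 0.0069] [ 0.9423  0.5392 -1.1179  1.873   0.5498  1.0773 -0.4124]
pred top [318.8463 221.8206]
0.75 [321.8, 209.7] [304 183] [338 238]
0.7 [425.0, 233.6] [403 216] [455 248]
0.67 [329.3, 83.2] [309  66] [347 109]
```

View pics/w2.png

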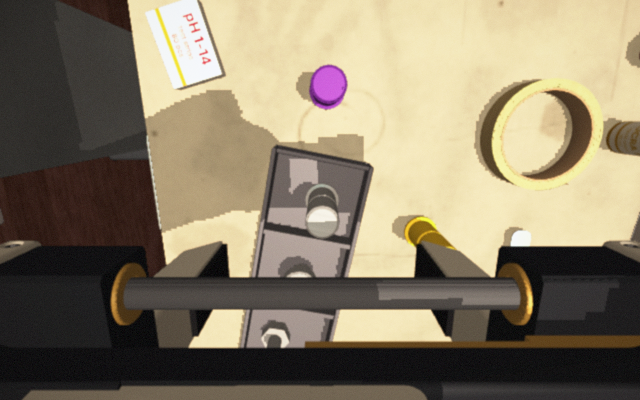

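Run:
```python
from h import *
import pickle
w=pickle.load(open("w2.pkl","rb")); I=cv2.imread("pics/w2.png")
cv2.imwrite("pics/w2c.png",cv2.resize(I[140:260,250:400],None,fx=4,fy=4,interpolation=cv2.INTER_CUBIC))
g=I[195:245,295:350].max(2); m=(g>170).astype(np.uint8)
n,l,st,ce=cv2.connectedComponentsWithStats(m); k=1+st[1:,4].argmax(); print(st[k],ce[k]+[295,195])
c=max(cv2.findContours((l==k).astype(np.uint8),0,1)[0],key=len); (cx,cy),r=cv2.minEnclosingCircle(c); print(cx+295,cy+195,r)
for uv in((321,221),ce[k]+[295,195]): print(onz(w,uv,.08))
```

```text
[  0  11  42  22 635] [314.811 215.852]
314.86585426330566 216.5 21.608016967773438
[ 0.4906 -0.13    0.08  ]
[ 0.4861 -0.1259  0.08  ]
```

View pics/w2c.png

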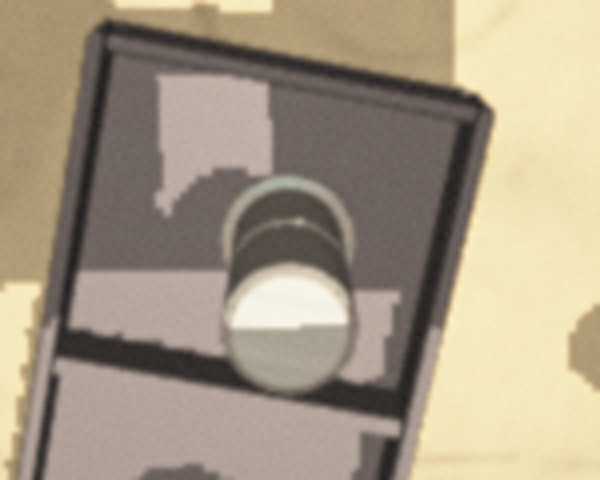

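Run:
```python
from h import *
print(delta(np.array([.491,-.1305,.047]),Rn(1.55,0)))
```

```text
(array([-0.0083, -0.0001,  0.1246]), array([ 0.0039, -0.002 ,  0.0017]))
```

>>> jog_arm([
  [[-0.0083, 0, 0.03, 0.004, -0.002, 0.002, -1], [-0.0083, 0, 0.06, 0.004, -0.002, 0.002, -1], [-0.0083, 0, 0.09, 0.004, -0.002, 0.002, -1], [-0.0083, 0, 0.11, 0.004, -0.002, 0.002, -1], [-0.0083, 0, 0.1245, 0.004, -0.002, 0.002, -1], [-0.0083, 0, 0.1245, 0.004, -0.002, 0.002, -1], [-0.0083, 0, 0.1245, 0.004, -0.002, 0.002, -1]],
])

```text
clock: 5.0
position: [0.4912, -0.1301, 0.0472]
ee_rot: [-2.242, -2.2, 0.001]
force: [0.1, 1.0, -0.3]
width: 1.001
gripper_force: 0.0
```

Run:
```python
from h import *
print(pose()[0],observe()["force"],observe()["joints"]);print(delta(np.array([.491,-.1305,.047]),Rn(1.55,0)))
```

```text
[ 0.4912 -0.1301  0.0472] [ 0.1178  1.0305 -0.3455] [ 0.8285  0.6887 -0.9599  1.9881  0.7498  0.869  -0.5664]
(array([-0.0004, -0.0002,  0.0002]), array([-0.001 , -0.0002,  0.0019]))
```

>>> jog_arm([
  [[0, 0, 0, 0, 0, 0, 1], [0, 0, 0, 0, 0, 0, 1], [0, 0, 0, 0, 0, 0, 1], [0, 0, 0, 0, 0, 0, 1], [0, 0, 0, 0, 0, 0, 1], [0, 0, 0, 0, 0, 0, 1], [0, 0, 0, 0, 0, 0, 1], [0, 0, 0, 0, 0, 0, 1]],
], force=55)

```text
clock: 5.67
position: [0.4919, -0.1297, 0.0473]
ee_rot: [2.24, 2.202, 0.0]
force: [1.0, -0.4, 0.5]
width: 0.47
gripper_force: 0.0
```

>>> jog_arm([
  [[0, 0, 0, 0, 0, 0, 1], [0, 0, 0, 0, 0, 0, 1], [0, 0, 0, 0, 0, 0, 1], [0, 0, 0, 0, 0, 0, 1], [0, 0, 0, 0, 0, 0, 1], [0, 0, 0, 0, 0, 0, 1]],
], force=55)

```text
clock: 6.17
position: [0.4918, -0.1297, 0.0472]
ee_rot: [-2.241, -2.202, 0.0]
force: [1.6, 0.2, -0.9]
width: 0.278
gripper_force: 55.0
```

>>> jog_arm([
  [[0, 0, -0.02, 0, 0, 0, 1], [0, 0, -0.05, 0, 0, 0, 1], [0, 0, -0.09, 0, 0, 0, 1], [0, 0, -0.12, 0, 0, 0, 1], [0, 0, -0.14, 0, 0, 0, 1], [0, 0, -0.14, 0, 0, 0, 1]],
])

```text
clock: 6.67
position: [0.494, -0.1293, 0.1913]
ee_rot: [2.237, 2.199, 0.005]
force: [0.7, 0.6, -1.6]
width: 0.272
gripper_force: 55.0
```

Run:
```python
from h import *
import pickle
from scipy.optimize import least_squares
w=pickle.load(open("w1.pkl","rb")); s,t=camera_params("scene"),camera_params("top")
Rm=Rn(-.018).as_matrix(); a=-Rm[:,2]
th=np.linspace(0,2*np.pi,72,endpoint=False)
C=12e-3*(np.outer(np.cos(th),Rm[:,0])+np.outer(np.sin(th),Rm[:,1])); cyl=np.vstack([C,C+.008*a])
def e(p,N):
    q=np.array([proj(p,N+c) for c in cyl]); return (q.min(0)+q.max(0))/2
obs=[(w,(323.5,192)),(s,(274,231.5)),(t,(267,187))]
g=lambda N:np.concatenate([(e(p,N)-o)*k for (p,o),k in zip(obs,(1,1,1))])
fit=least_squares(g,[.562,.1096,.0595],diff_step=1e-3); N=fit.x
print("N",N,fit.fun,"tip w1",proj(w,N+.036*a),"seat",proj(w,N),"tri seat-based",onz(w,(323.7,191.2),N[2]))
print(observe()["joints"],pose()[0],observe()["gripper_force"])
```

```text
N [0.563  0.1094 0.0592] [-0.2382  0.0534 -0.0458 -0.1417  0.7194 -0.029 ] tip w1 [323.3935 200.4038] seat [323.2271 191.0869] tri seat-based [0.5629 0.109  0.0592]
[ 0.9615  0.5232 -1.1316  1.8394  0.53    1.1161 -0.3786] [ 0.494  -0.1293  0.1913] 54.991393089294434
```

```bash
cat >> h.py <<'E'
N=np.array([.5627,.1094,.0593]); RT=Rn(-.015)*R.from_euler("z",-1.565); A=-RT.as_matrix()[:,2]
E
python3 - <<'E'
from h import *
print(A,N+.14*A,delta(N+.14*A,RT))
E
```

```text
[-0.4077  0.0061  0.9131] [0.5056 0.1103 0.1871] (array([0.2398, 0.0074, 0.0039]), array([-0.4141,  0.003 ,  0.0038]))
```

>>> jog_arm([
  [[0.03, 0.007, 0.004, -0.1, 0, 0, 1], [0.06, 0.007, 0.004, -0.2, 0.001, 0.001, 1], [0.09, 0.007, 0.004, -0.3, 0.002, 0.002, 1], [0.12, 0.007, 0.004, -0.4, 0.003, 0.003, 1], [0.15, 0.007, 0.004, -0.414, 0.003, 0.004, 1], [0.18, 0.007, 0.004, -0.414, 0.003, 0.004, 1], [0.21, 0.007, 0.004, -0.414, 0.003, 0.004, 1], [0.24, 0.007, 0.004, -0.414, 0.003, 0.004, 1], [0.24, 0.007, 0.004, -0.414, 0.003, 0.004, 1], [0.24, 0.007, 0.004, -0.414, 0.003, 0.004, 1]],
])

```text
clock: 7.5
position: [0.5021, 0.1129, 0.1827]
ee_rot: [2.01, 1.979, 0.419]
force: [0.7, -2.0, -1.3]
width: 0.272
gripper_force: 55.0
```

Run:
```python
from h import *
im=get_image("wrist"); 
print(pose()[0],observe()["force"],observe()["joints"]);print(delta(N+.105*A,RT))
cv2.imwrite("pics/w3.png",im[:,:,::-1]); cv2.imwrite("pics/s3.png",get_image("scene")[:,:,::-1])
I=cv2.imread("pics/s3.png")[150:290,200:380]; J=cv2.imread("pics/w3.png")[60:340,180:500]
cv2.imwrite("pics/c3.png",np.vstack([cv2.resize(I,(400,311)),cv2.resize(J,(400,289))]) if 0 else np.hstack([cv2.resize(I,(400,311),interpolation=2),cv2.resize(J,(355,311),interpolation=2)]))
```

```text
[0.5022 0.1108 0.1824] [-1.9217  0.3417 -1.7728] [ 0.4557  0.2686 -1.038   2.1836  0.8308  0.6086 -1.1905]
(array([-0.0006,  0.0053,  0.032 ]), array([-0.0075, -0.0018,  0.0018]))
```

View pics/c3.png

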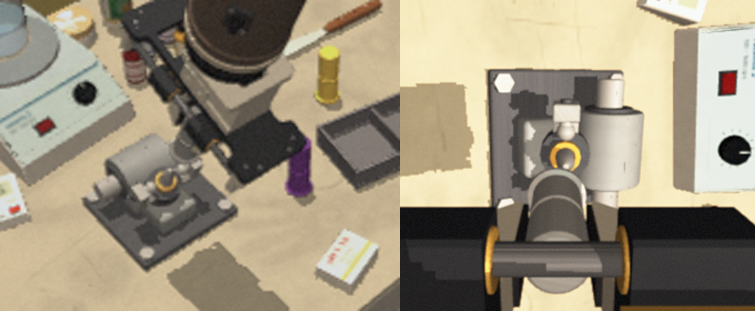

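Run:
```python
from h import *
w=camera_params("wrist"); im=get_image("wrist"); I=im[:,:,::-1].copy(); p,r=pose()
hsv=cv2.cvtColor(I,cv2.COLOR_BGR2HSV); m=np.zeros(I.shape[:2],bool); m[175:225,300:360]=1
m&=(hsv[...,1]>130)&(hsv[...,2]>70)&(hsv[...,0]<28); q=np.argwhere(m)[:,::-1]; print("ring bbox",q.min(0),q.max(0))
Rm=RT.as_matrix(); th=np.linspace(0,2*np.pi,72); ci=lambda rr,M:rr*(np.outer(np.cos(th),M[:,0])+np.outer(np.sin(th),M[:,1]))
P=np.array([proj(w,N+c+h*A) for c in ci(.012,Rm) for h in(0,.008)]); print("pred ring",P.min(0),P.max(0))
M=r.as_matrix(); mouth=p+.0432*M[:,2]; print("mouth",mouth)
for h,rr,col in((0,.016,(0,0,255)),(-.004,.016,(0,255,0)),(-.076,.013,(255,0,0))):
    Q=np.array([proj(w,mouth+h*M[:,2]+c) for c in ci(rr,M)]); cv2.polylines(I,[np.int32(np.round(Q*8))],True,col,1,shift=3)
Q=np.array([proj(w,N+.008*A+c) for c in ci(.012,Rm)]); cv2.polylines(I,[np.int32(np.round(Q*8))],True,(255,0,255),1,shift=3)
cv2.imwrite("pics/w4.png",cv2.resize(I[150:310,250:400],None,fx=3.7,fy=3.7,interpolation=2))
```

```text
ring bbox [315 183] [342 210]
pred ring [315.0676 181.9294] [343.4469 211.3561]
mouth [0.5198 0.1085 0.1428]
```

View pics/w4.png

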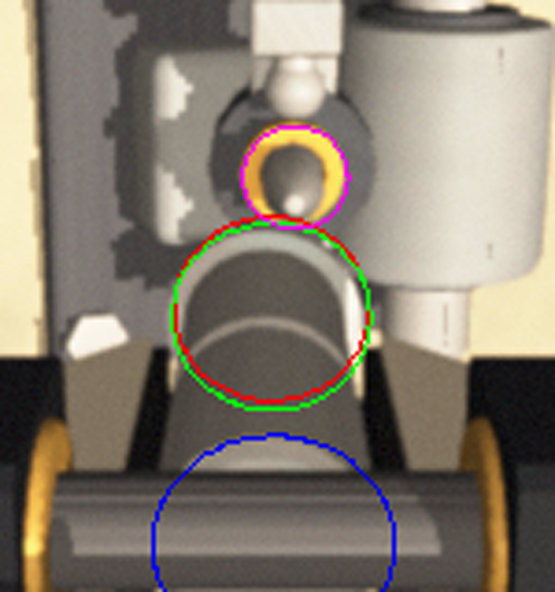

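Run:
```python
from h import *
import pickle
w=camera_params("wrist"); p,r=pose(); M=r.as_matrix()
T4=np.eye(4);T4[:3,:3]=M;T4[:3,3]=p; print("cam in tool",(np.linalg.inv(T4)@w["T"])[:3])
w2=pickle.load(open("w2.pkl","rb"))
th=np.linspace(0,2*np.pi,72); ci=lambda rr:rr*np.c_[np.cos(th),np.sin(th),0*th]
for z,rr in((.004,.016),(.008,.016),(.08,.013)):
    Q=np.array([proj(w2,[.4912,-.1306,z]+c) for c in ci(rr)]); print("w2 crop",z,(Q.min(0)-[250,140])*4,(Q.max(0)-[250,140])*4)
im=get_image("wrist"); S=silhouettes("coupler","wrist")
for s in S[:3]:
    q=np.argwhere(s["mask"])[:,::-1]; print(s["p"],s["pixel"],q.min(0),q.max(0))
m=min(S,key=lambda s:np.hypot(*(np.array(s["pixel"])-[322,245])))["mask"]; cv2.imwrite("pics/m4.png",m.astype(np.uint8)*255)
for row in range(205,285,6):
    c=np.flatnonzero(m[row]); print(row,(c.min(),c.max()) if len(c) else None,end=" ")
print()
def hull(dx,dy,dz,tl):
    RR=M@R.from_euler("y",tl).as_matrix(); g=p-.0188*M[:,2]+dx*M[:,0]+dy*M[:,1]
    pts=[proj(w,g+RR@(c+[0,0,.062+dz-h])) for h,rr in((0,.016),(.004,.016),(.076,.013)) for c in ci(rr)]
    return cv2.convexHull(np.array(pts,np.float32))
rows=slice(200,262)
def cost(x):
    k=np.zeros(m.shape,np.uint8); cv2.fillConvexPoly(k,np.int32(np.round(hull(*x)*16)),1,shift=4); return (k[rows].astype(bool)!=m[rows]).sum()
from itertools import product
L=sorted((cost((dx,dy,dz,tl)),dx,dy,dz,tl) for dx,dy,dz,tl in product(np.arange(-.006,.003,.001),(-.001,-.0005,0,.0005),(-.008,-.004,0),(-.08,-.04,0,.04,.08)))
print(np.array(L[:12])); print(cost((0,0,0,0)))
```

```text
cam in tool [[ 0.0001 -0.9648 -0.263   0.0702]
 [ 1.      0.0002 -0.0004 -0.0005]
 [ 0.0004 -0.263   0.9648 -0.1566]]
w2 crop 0.004 [219.0992 166.2048] [352.506  295.9061]
w2 crop 0.008 [218.3723 169.4309] [353.3432 300.5528]
w2 crop 0.08 [217.6424 259.9067] [356.6278 392.552 ]
0.96 [320.5, 251.7] [294 210] [349 324]
205 None 211 (np.int64(314), np.int64(326)) 217 (np.int64(304), np.int64(338)) 223 (np.int64(299), np.int64(343)) 229 (np.int64(296), np.int64(345)) 235 (np.int64(294), np.int64(346)) 241 (np.int64(295), np.int64(346)) 247 (np.int64(297), np.int64(345)) 253 (np.int64(297), np.int64(345)) 259 (np.int64(296), np.int64(346)) 265 (np.int64(295), np.int64(347)) 271 (np.int64(294), np.int64(348)) 277 None 283 None 
[[181.      -0.005   -0.001    0.       0.04  ]
 [189.      -0.003   -0.001    0.       0.    ]
 [196.       0.002   -0.001    0.      -0.08  ]
 [208.       0.      -0.001    0.      -0.04  ]
 [215.      -0.006   -0.001   -0.004    0.08  ]
 [216.      -0.005   -0.0005   0.       0.04  ]
 [219.      -0.001   -0.001    0.      -0.04  ]
 [223.      -0.003   -0.0005   0.       0.    ]
 [223.      -0.002   -0.001    0.       0.    ]
 [224.      -0.004   -0.001   -0.004    0.04  ]
 [228.       0.      -0.0005   0.      -0.04  ]
 [230.      -0.006   -0.001    0.       0.04  ]]
451
```

```bash
cat >> h.py <<'E'
def go(hm,dx=.0025,dy=.0007): return delta(N+(hm+.0432)*A+RT.apply([dx,dy,0]),RT)
def rep():
    o=observe(); p,r=pose(); q=RT.inv().apply(p-N)
    print("t",o["clock"],"tool-xy",q[:2],"hm",-q[2]-.0432,"F tool",RT.inv().apply(o["force"]),"tq tool",RT.inv().apply(o["ft_torque"]),"grip",o["gripper_force"],o["width"],"j",o["joints"])
E
python3 - <<'E'
from h import *
rep();print(go(.042),go(.024))
E
```

```text
t 7.75 tool-xy [-0.0019 -0.0043] hm 0.09385500356888153 F tool [-0.5695  0.0368  1.6453] tq tool [ 0.5165 -0.0057 -0.0172] grip 54.99157190322876 0.2724759918232724 j [ 0.4603  0.2681 -1.0378  2.1833  0.8306  0.6089 -1.1907]
(array([0.0045, 0.0054, 0.0518]), array([-0.0069,  0.0005, -0.0029])) (array([0.0045, 0.0055, 0.0698]), array([-0.0069,  0.0005, -0.0029]))
```

>>> jog_arm([
  [[0.0045, 0.0054, 0.01, -0.007, 0, -0.003, 1], [0.0045, 0.0054, 0.025, -0.007, 0, -0.003, 1], [0.0045, 0.0054, 0.04, -0.007, 0, -0.003, 1], [0.0045, 0.0054, 0.052, -0.007, 0, -0.003, 1], [0.0045, 0.0054, 0.052, -0.007, 0, -0.003, 1], [0.0045, 0.0054, 0.052, -0.007, 0, -0.003, 1]],
], force=60)

```text
clock: 8.25
position: [0.5286, 0.1133, 0.1373]
ee_rot: [2.009, 1.97, 0.422]
force: [-0.1, 0.2, -2.3]
width: 0.272
gripper_force: 60.0
```

Run:
```python
from h import *
rep();print(go(.042),go(.024))
w=camera_params("wrist"); I=get_image("wrist")[:,:,::-1].copy()
p,r=pose(); M=r.as_matrix(); mouth=p+.0432*M[:,2]; th=np.linspace(0,2*np.pi,72)
ci=lambda rr,M:rr*(np.outer(np.cos(th),M[:,0])+np.outer(np.sin(th),M[:,1]))
for c0,h,rr,MM,col in((mouth-.0025*M[:,0]-.0007*M[:,1],0,.016,M,(0,0,255)),(N+.008*A,0,.012,RT.as_matrix(),(255,0,255)),(N,0,.02,RT.as_matrix(),(255,255,0))):
    cv2.polylines(I,[np.int32(np.round(np.array([proj(w,c0+c) for c in ci(rr,MM)])*8))],True,col,1,shift=3)
cv2.imwrite("pics/w5.png",cv2.resize(I[130:290,250:400],None,fx=3.7,fy=3.7,interpolation=2))
```

```text
t 8.25 tool-xy [0.0034 0.0006] hm 0.041908457597401375 F tool [ 0.1909 -1.0566  2.047 ] tq tool [ 0.5303 -0.0275 -0.0062] grip 59.99160826206207 0.27181050754657177 j [ 0.3156  0.3743 -0.9086  2.1958  1.0566  0.5763 -1.3999]
(array([-0.0009,  0.0001, -0.0001]), array([-0.0006, -0.0004,  0.0011])) (array([-0.0009,  0.0001,  0.0179]), array([-0.0006, -0.0004,  0.0011]))
```

View pics/w5.png

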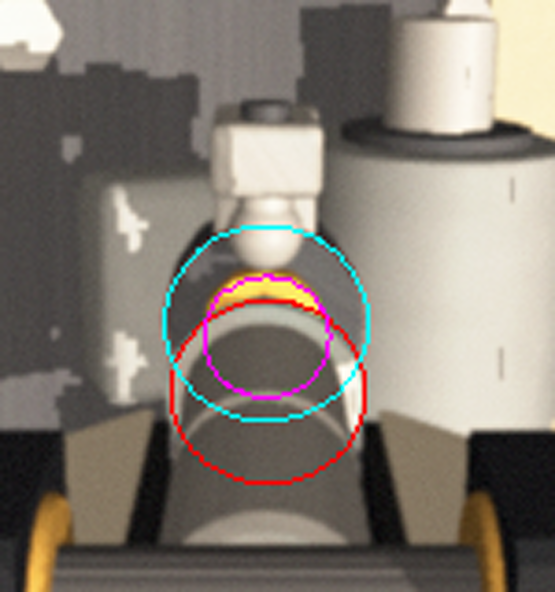

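>>> jog_arm([
  [[-0.0008, 0, 0.004, 0, 0, 0, 1], [-0.0008, 0, 0.008, 0, 0, 0, 1], [-0.0008, 0, 0.012, 0, 0, 0, 1], [-0.0008, 0, 0.016, 0, 0, 0, 1], [-0.0008, 0, 0.018, 0, 0, 0, 1], [-0.0008, 0, 0.018, 0, 0, 0, 1]],
])

```text
clock: 8.8
position: [0.5363, 0.1133, 0.1209]
ee_rot: [2.007, 1.971, 0.423]
force: [0.2, 1.4, -1.3]
width: 0.272
gripper_force: 60.0
```

Run:
```python
from h import *
rep();print(go(.018))
```

```text
t 8.8 tool-xy [0.0035 0.0009] hm 0.023818585640636034 F tool [ 1.4116 -0.37    1.2212] tq tool [0.5175 0.0275 0.0593] grip 59.99156892299652 0.2716993953065446 j [ 0.2798  0.4093 -0.8695  2.2001  1.1324  0.5638 -1.466 ]
(array([-0.001 , -0.0002,  0.0058]), array([ 0.0004, -0.001 ,  0.0023]))
```

>>> jog_arm([
  [[-0.0003, 0, 0.002, 0, 0, 0, 1], [-0.0003, 0, 0.004, 0, 0, 0, 1], [-0.0003, 0, 0.006, 0, 0, 0, 1], [-0.0003, 0, 0.008, 0, 0, 0, 1], [-0.0003, 0, 0.01, 0, 0, 0, 1], [-0.0003, 0, 0.01, 0, 0, 0, 1]],
])

```text
clock: 9.3
position: [0.5406, 0.1125, 0.1121]
ee_rot: [2.007, 1.969, 0.423]
force: [-1.9, -2.7, 2.8]
width: 0.273
gripper_force: 60.0
```

Run:
```python
from h import *
rep();print(go(.0,.0035,.0009))
```

```text
t 9.3 tool-xy [0.0027 0.0013] hm 0.01406814155077591 F tool [-2.6973 -0.5424 -3.3482] tq tool [ 0.3724 -0.6507  0.0183] grip 59.995896220207214 0.27261914220181377 j [ 0.263   0.4281 -0.8492  2.2016  1.1738  0.5588 -1.5018]
(array([ 0.0008, -0.0004,  0.0141]), array([0.0013, 0.0001, 0.002 ]))
```

>>> jog_arm([
  [[0, 0, 0.002, 0, 0, 0, 1], [0, 0, 0.004, 0, 0, 0, 1], [0, 0, 0.006, 0, 0, 0, 1], [0, 0, 0.008, 0, 0, 0, 1], [0, 0, 0.008, 0, 0, 0, 1]],
])

```text
clock: 9.72
position: [0.5438, 0.1124, 0.1043]
ee_rot: [2.008, 1.97, 0.422]
force: [5.5, -1.4, -8.8]
width: 0.272
gripper_force: 60.0
```

Run:
```python
from h import *
rep();print(go(.0,.0027,.0009))
```

```text
t 9.7167 tool-xy [0.0027 0.001 ] hm 0.005627609693633191 F tool [-1.2692  1.5216 10.2626] tq tool [ 0.0092 -0.3504 -0.0053] grip 59.98668015003204 0.27194591175172034 j [ 0.2497  0.4448 -0.8332  2.2024  1.2065  0.5542 -1.5303]
(array([ 0.    , -0.0001,  0.0056]), array([ 0.0003, -0.0004,  0.0016]))
```

>>> jog_arm([
  [[0, 0, 0.0015, 0, 0, 0, 1], [0, 0, 0.003, 0, 0, 0, 1], [0, 0, 0.0045, 0, 0, 0, 1], [0, 0, 0.006, 0, 0, 0, 1], [0, 0, 0.006, 0, 0, 0, 1], [0, 0, 0.006, 0, 0, 0, 1]],
])

```text
clock: 10.22
position: [0.546, 0.1128, 0.0995]
ee_rot: [2.007, 1.97, 0.423]
force: [-2.2, -3.5, 4.6]
width: 0.274
gripper_force: 60.0
```

Run:
```python
from h import *
rep()
```

```text
t 10.2167 tool-xy [0.0031 0.0011] hm 0.00029668734371465083 F tool [-3.5139 -0.0403 -5.0389] tq tool [ 0.5865 -0.9541  0.0187] grip 59.997108578681946 0.27393955964615707 j [ 0.2404  0.4555 -0.8235  2.2029  1.2301  0.5521 -1.5511]
```

>>> jog_arm([
  [[0, 0, 0.001, 0, 0, 0, 1], [0, 0, 0.002, 0, 0, 0, 1], [0, 0, 0.003, 0, 0, 0, 1], [0, 0, 0.003, 0, 0, 0, 1]],
])

```text
clock: 10.55
position: [0.5469, 0.1129, 0.0976]
ee_rot: [2.005, 1.97, 0.423]
force: [-14.6, -7.3, 24.1]
width: 0.276
gripper_force: 60.0
```

Run:
```python
from h import *
rep()
```

```text
t 10.55 tool-xy [0.0033 0.0011] hm -0.0017279270245613362 F tool [ -7.5763  -3.3596 -27.8968] tq tool [ 1.2538 -1.6756  0.0352] grip 60.028143525123596 0.2761083211069915 j [ 0.2359  0.4595 -0.8197  2.2037  1.242   0.5522 -1.5622]
```

>>> jog_arm([
  [[-0.0005, 0, 0, 0, 0, 0, 1], [-0.001, 0, 0, 0, 0, 0, 1], [-0.001, 0, 0, 0, 0, 0, 1], [-0.001, 0, 0, 0, 0, 0, 1], [-0.001, 0, 0, 0, 0, 0, 1]],
])

```text
clock: 10.97
position: [0.5469, 0.1128, 0.0976]
ee_rot: [2.005, 1.971, 0.425]
force: [-15.7, -3.2, 20.6]
width: 0.27
gripper_force: 60.0
```

Run:
```python
from h import *
rep()
w=camera_params("wrist"); I=get_image("wrist")[:,:,::-1].copy()
a=cv2.resize(I[130:290,250:400],(390,416),interpolation=2); cv2.imwrite("pics/s6.png",get_image("scene")[:,:,::-1])
b=cv2.resize(cv2.imread("pics/s6.png")[190:270,230:310],(410,416),interpolation=2); cv2.imwrite("pics/w6.png",np.hstack([a,b]))
rep()
```

```text
t 10.9667 tool-xy [0.0032 0.0011] hm -0.0017294498525939964 F tool [ -3.4347  -5.8782 -25.1759] tq tool [ 1.3073 -1.1537 -0.043 ] grip 60.02455651760101 0.26987292580784766 j [ 0.2379  0.4593 -0.8199  2.2041  1.242   0.5496 -1.5602]
t 11.0667 tool-xy [0.0032 0.0011] hm -0.0017030072994681997 F tool [ -3.2097  -4.2772 -24.9001] tq tool [ 1.3202 -1.1008  0.0511] grip 60.02469062805176 0.2780737667385995 j [ 0.238   0.4593 -0.8199  2.2042  1.242   0.5496 -1.5602]
```

View pics/w6.png

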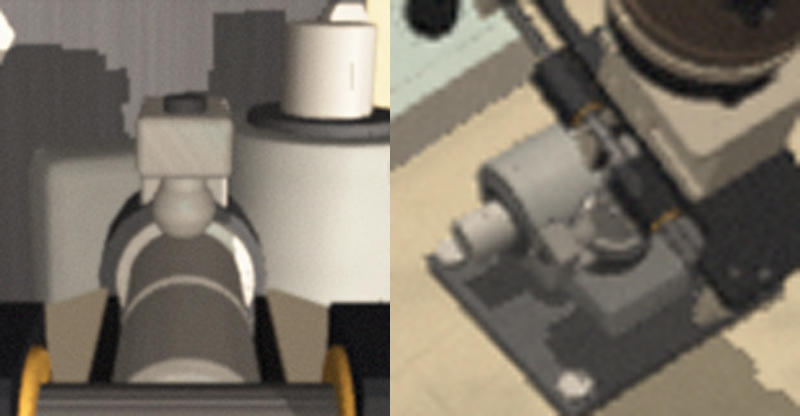

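The picture shows the coupler seated. The catch nose rests on top of the lip (wrist crop about 185,205), the lip sits on the seat disc, and no brass ring is visible. The push is holding steady at 25 N.

```bash
python3 -c "
from cell import *
print(sign_off())"
```

```text
the job is handed in; nothing more can be done
None
```

I pressed the steel coupler onto the nipple past the catches and handed the job in at about 11 s with the arm still holding it on its seat at about 25 N; the last pictures show the near catch over the lip, but the valve and far catch were not visible, so I judged full seating from the sharp rise in force.

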